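# Take a turned cup's depth on the gauge stand and lock the reading

## Robot

A 6-joint arm with a two-finger parallel gripper is mounted at the origin on a cart in front of the work surface, level with it; the furniture and walls round the work are solid. World frame = base frame: x ahead of the robot, y to its left, z up, the work surface at z = 0. Lengths are in mm, angles in rad, forces in N, time in s.
With the tool pointing down it reaches from about 350 to 875 mm from the base axis. Payload 4.2 kg.
Tool frame: the origin (TCP) lies midway between the tips of the shut fingers; the grasp point (between the pads) lies 19 mm behind it (arm.tcp_to_grasp is the distance from the TCP to the grasp point, in mm); z points along the fingers, y is the line along which they close (so a half turn about z gives the same grasp; the last joint's range is limited). The gripper opens to 85 mm and grips with 20 to 120 N. Pads are 22 mm wide; open, the fingers measure 114 mm over their backs; the gripper's body (76 mm by 85 mm) begins 54 mm behind the grasp point. The pads swing forward as they close: fully open they stand 13 mm farther back than shut.
Start: joints at [1.517, 0.385, 0.008, 0, -1.194, -0.259], TCP at [192.295, 594.661, 231.312] pointing down, gripper open.
Joint ranges: [-3.14, 3.14], [-1.21, 2.06], [-1.07, 1.41], [-3.16, 2.05], [-2.99, -0.16], [-3.1, 3.1]. Speed limits (rad/s): [2.79, 2.79, 3.14, 3.14, 3.14, 3.14].

## Interface

Orientations are given as a unit quaternion [x, y, z, w].
In Python, from bench import arm gives the robot as it stands.
- The arm moves only by the tool arm_command, never from a script. Its argument "rows" is a list of rows, each a list of 2 entries, a list of its own where there are three numbers: the shift along the tool's x, y, z as a fraction of full scale, then the turn, a rotation vector about the tool's x, y, z as a fraction of full scale. In form: [[[x, y, z], [wx, wy, wz]], ...]. A call has 1 to 5 rows; each row is the pose to reach, as a shift and turn from the pose commanded when the call began, along the tool's axes at that moment, turning the shorter way round; what a row does not reach only later rows make up. Full scale, the value 1, is 0.25 m for a shift and 180 degrees for a turn. A row lasts 1/10 s, in which the tool goes at most 50 mm and 8.59 degrees, less where a joint would pass 70% of its speed; a pose out of reach is approached as far as the arm can. A call with a number of a shift or a turn outside -1 to 1 is refused whole. A call with a gripper value outside its range is refused whole. "grip" is the opening, from 0 (shut) to 1 (fully open), set as the call begins (left out, the last holds). The fingers move at their own pace and stop on an object; the grip force is fixed at half the most. Time passes only in rows, so rows that repeat a pose let the fingers close. It gives the time, the measured TCP pose, the force, the opening and the grip force at its end, in the units of the state.
- arm.read_state(): the state, without advancing time (a new reading comes with each control period).
- arm.get_image(name): name is "scene" or "top" or "wrist"; returns (picture, depth): 384x512x3 uint8, blue, green, red; 384x512 float32, mm along the optical axis (not along the pixel's ray), 0 where there is no reading.
- arm.camera_info(name): a dict with "fx", "fy", "cx", "cy" (pixels), "k1" (the pictures are not rectified: a ray, as slopes to the right and down, at radius r is drawn at 1 + k1 r^2 times it, then the intrinsics apply), "extrinsics" (4x4, takes a point from camera to world coordinates). Camera axes: x right, y down, z forward; pixel columns grow to the right and rows downward; lengths in mm; the calibration is good to about 2 mm. A picture is of the moment at which its call begins: read the wrist's pose just before it. camera_info takes no time and is no camera call; for the wrist camera it gives the pose at the moment of the call.
- arm.job_done(): hands the job in; it is judged then, once.
Trained networks look in the newest picture that a camera, given by its name, has taken for a name from the list of things; names that differ only in an ending like _2 or _b are one class to them, and where a whole thing is asked for, a point or a joint stands for the part that bears it (a point fixed in the world has none). Each returns a list of dicts, best first, with "score" (0 to 1); they miss things now and then, are a little off and sometimes report something else, mostly with a low value. They report only what shows in the picture. A call takes as long as a camera call. They do not tell look-alikes from the thing itself.
- arm.spot_in(camera, query): "position" ([column, row] in pixels, amid what is visible of it).
The state is a dict: "clock": time; "joints": joint angles; "joint_vel": joint speeds; "joint_efforts": joint torques, N m; "position": TCP position; "ee_rot": TCP orientation; "contact_force": force on the tool from outside, world axes, zero at the start; "wrist_torque": the same for the moment, N m; "gripper_width": finger opening in mm; "grasp_force": force on a finger pad.
Only numpy, scipy, OpenCV 4.12 (cv2) and the standard library are available. Lean on these libraries where they do the work, as an engineer would, in place of code of your own. Each camera call takes 0.05 s, during which the arm holds its last target. There are 200 camera calls.

## Task

Stand the small turned wooden cup upright and centred on the round steel anvil of the green depth-gauge stand, tilting the gripper so that it passes under the gauge head. Then lower the probe by its brass knob until its tip rests on the floor inside the cup, and with the probe resting there swing the red-handled clamp lever all the way over to its tight stop, so that the reading is kept; the clamp may or may not be holding the raised probe at first, so if the probe will not go down, swing the lever to its slack stop. Leave the banded blank, the glue bottle, the sanding block and the offcut where they are.

Things in the scene. Friction and masses are not known exactly. Their poses are not given: they have to be found in the camera images.
- stand: depth-gauge stand, fixed: green base 205 x 100 x 12 mm, pillar, green arm and head over the anvil. Origin on the bench under the anvil's centre; +x from anvil to pillar (pillar axis at x +118 mm; open side is -x), z up. Base from x -49 to +156 mm. Head x -25 to +25, y -44 to +26 mm; head and arm 160 to 185 mm above the bench; only probe and lever rise above 190 mm
- anvil (a point): centre of the anvil's top face, where the cup is to stand: a steel disc 64 mm across, 22 mm above the bench (10 mm above the base plate); the probe's axis passes vertically through it
- probe (a joint): slide of the probe, in m: 0 = fully raised (tip 132 mm above the bench), grows as the probe goes straight down, to 0.108. Starts between 0 and 0.010. Free, it slides with 2 to 5 N and stays where it is left; if the clamp's catch holds it at the start, it stops hard at about 0.0115; with the lever tight it takes over 15 N to move
- probe_tip (a point): lower end of the probe, a round steel rod 8 mm thick with a rounded tip
- probe_knob (a point): on the probe's axis in its brass knob: the knob is 22 mm across, 26 mm tall, and reaches 10 mm above and 16 mm below this point; this point is 180 mm above the tip
- lever (a joint): clamp lever, rad, about a vertical axis at stand x 0, y -22 mm: 0 = slack stop (points to stand -y, 0.3 rad towards -x), grows anticlockwise from above (handle towards the pillar) to 1.3 = tight stop. Starts 0.42 to 0.78, stays where left, needs 2 to 4 N at the handle. Its catch, hidden in the head, holds the raised probe beyond some angle of 0.4 to 0.8; at 0 it never does
- lever_grip (a point): on the lever's upright red handle: a pin 12 mm thick, ball top 15 mm across, 90 mm from the lever's axis, free from 15 mm below to 19 mm above this point, which is 224 mm above the bench
- cup: small turned pale wooden cup, round, open at the top, 66 mm across and 55 mm tall, foot 48 mm across, sides almost straight from 15 mm up; origin at the centre of its underside, z along its axis. Loose, about 0.05 kg. Inside, the floor is flat and 28 mm across; its thickness is not known: find it by touch
- banded_blank: bystander: stepped wooden blank with a black band, 57 mm across, 82 mm tall, standing; origin at the centre of its underside
- glue_bottle: bystander: cream glue bottle, 52 mm across, 159 mm tall, standing; origin at the centre of its underside
- sanding_block: bystander: dark wooden sanding block 64 x 84 x 30 mm; origin at the centre of its underside
- offcut: bystander: pale wooden offcut 73 x 82 x 35 mm; origin at the centre of its underside
Not all that is in view belongs to the job. What is shaped like the cup but orange or purple is not meant.

How it is judged:
By the outcome, as a careful person would: the job done as asked, in the order asked, and still so for the second after the job is handed in, with the robot touching nothing.
It also fails if it takes over 72 s, if anything falls off the work surface, if the arm or the gripper's body presses on something with over 40 N, if the wrist force passes 120 N, or if a joint passes its speed limit or range.

## Working session

There is one attempt and no reset: what is moved stays moved. The work goes in short steps, Python scripts to look and compute and a tool call to move; the robot and the scene stay as the last step left them, time stands still between calls to the robot, and variables do not carry over. Pictures are saved under pics/ and viewed, at most 10 in all, crops included, and the job is handed in when it is done.

Besides the shell and the picture viewer there is one more tool, called after "Emit:" as name([rows], argument=value, ...), one row to a line, values as JSON. arm_command: Moves the arm, as the interface text tells. Shift numbers are shares of 0.25 m and turn numbers shares of 180 degrees, none past 1 either way. Its arguments: {"type":"object","properties":{"rows":{"type":"array","items":{"type":"array"}},"grip":{"type":"number"}},"required":["rows"]}

```bash
ls; mkdir -p pics
cat > h.py <<'E'
import numpy as np, cv2
from scipy.spatial.transform import Rotation as R
from bench import arm
def w(name,px,depth=None,d=None,z=None):
    c=arm.camera_info(name);E=np.array(c["extrinsics"])
    K=np.array([[c["fx"],0,c["cx"]],[0,c["fy"],c["cy"]],[0,0,1.]])
    s=cv2.undistortPoints(np.array([[px]],float),K,np.array([c["k1"],0,0,0.]))[0,0]
    ray=E[:3,:3]@np.array([*s,1]);o=E[:3,3]
    if z is not None: return o+ray*(z-o[2])/ray[2]
    if d is None:
        u,v=int(round(px[0])),int(round(px[1]));p=depth[max(0,v-1):v+2,max(0,u-1):u+2];p=p[p>0]
        if not len(p): return None
        d=np.median(p)
    return o+ray*d
def cloud(name,depth):
    c=arm.camera_info(name);E=np.array(c["extrinsics"])
    K=np.array([[c["fx"],0,c["cx"]],[0,c["fy"],c["cy"]],[0,0,1.]])
    v,u=np.mgrid[0:384,0:512]
    s=cv2.undistortPoints(np.stack([u.ravel(),v.ravel()],1).astype(float)[:,None],K,np.array([c["k1"],0,0,0.]))[:,0]
    P=np.c_[s,np.ones(len(s))]*depth.ravel()[:,None]
    P=P@E[:3,:3].T+E[:3,3];P[depth.ravel()<=0]=np.nan
    return P.reshape(384,512,3)
def move(pos,Rm):
    "shift/turn fractions to reach pos, Rm from present measured pose"
    s=arm.read_state();R0=R.from_quat(s["ee_rot"])
    return (R0.inv().apply(np.array(pos)-s["position"])/250).round(4),((R0.inv()*Rm).as_rotvec()/np.pi).round(4)
E
cat > a.py <<'E'
from h import *
ims=[]
for n in ["scene","top"]:
    im,d=arm.get_image(n);cv2.imwrite(f"pics/{n}0.png",im);np.save(f"{n}0.npy",d)
    for q in ["cup","stand","probe_knob","lever_grip","probe_tip","banded_blank","glue_bottle","sanding_block","offcut"]:
        for r in arm.spot_in(n,q)[:4]:
            p=w(n,r["position"],d)
            print(n,q,round(r["score"],2),np.round(r["position"]),None if p is None else p.round())
print(arm.read_state())
E
python3 a.py
```

```text
pics
scene cup 0.84 [226. 247.] [575. 142.  26.]
scene cup 0.83 [239. 263.] [463. 136.  23.]
scene cup 0.55 [209. 266.] [496. 239.  22.]
scene stand 0.79 [309. 224.] [ 582. -238.   17.]
scene probe_tip 0.45 [368. 244.] [ 346. -359.   21.]
scene banded_blank 0.59 [207. 237.] [628. 196.  56.]
scene sanding_block 0.62 [371. 244.] [ 344. -369.   19.]
scene offcut 0.68 [152. 267.] [568. 429.  32.]
scene offcut 0.61 [308. 223.] [ 590. -238.   17.]
top cup 0.76 [210. 215.] [544. 159.  12.]
top cup 0.76 [215. 241.] [436. 152.   9.]
top cup 0.71 [191. 234.] [475. 244.  11.]
top stand 0.92 [324. 187.] [ 561. -284.  186.]
top probe_tip 0.41 [322. 174.] [ 584. -260.  300.]
top banded_blank 0.65 [198. 189.] [643. 189.  83.]
top glue_bottle 0.73 [265. 156.] [732. -93.  94.]
top sanding_block 0.74 [350. 239.] [ 364. -382.   29.]
top offcut 0.58 [147. 215.] [574. 408.  35.]
{'clock': 1.0, 'joints': array([ 1.51663688e+00,  3.84679900e-01,  7.87182254e-03, -1.04731369e-05,
       -1.19399947e+00, -2.58618719e-01]), 'joint_vel': array([ 0.00035965, -0.00045343,  0.00035403,  0.00231789, -0.00064207,
       -0.00138326]), 'joint_efforts': array([ 1.23098278e-03, -3.92092252e+01,  1.88619357e+01,  4.19075489e+00,
       -3.61381253e-04, -6.51590653e-06]), 'position': array([192.26939245, 594.65374358, 231.31161292]), 'ee_rot': array([ 9.87795831e-01, -1.55754282e-01, -4.27107748e-06,  6.07950090e-06]), 'contact_force': array([ 0.46437814, -0.30828898, -0.26856307]), 'wrist_torque': array([-0.0659472 , -0.02782266,  0.00126597]), 'grasp_force': 0.0, 'gripper_width': 85.46394835407177}
```

Run:
```python
import cv2,numpy as np
a=cv2.imread("pics/scene0.png");b=cv2.imread("pics/top0.png")
a=cv2.resize(a[180:320,110:410],(800,373),interpolation=cv2.INTER_CUBIC)
b=cv2.resize(b[130:270,130:380],None,fx=3.2,fy=3.2,interpolation=cv2.INTER_CUBIC)
cv2.imwrite("pics/s1.png",a);cv2.imwrite("pics/t1.png",b)
```

```text
(no output)
```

View pics/s1.png

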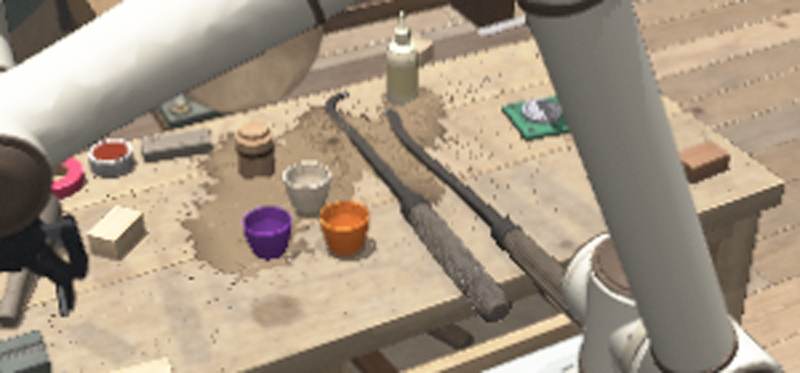

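View pics/t1.png

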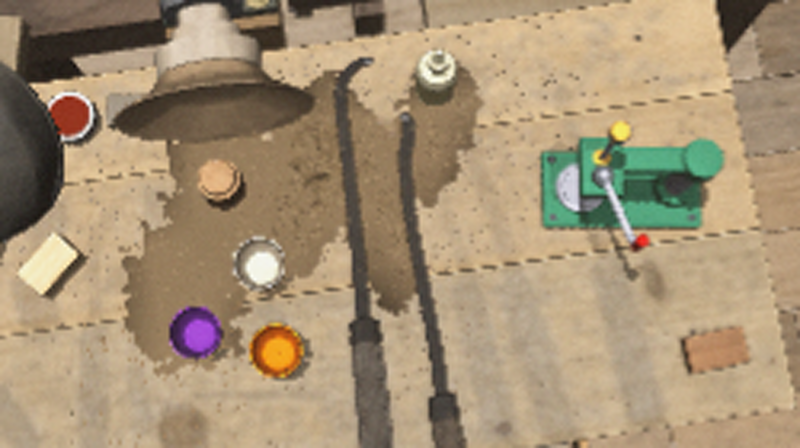

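The top view (crop ×3.2) shows the pale cup standing upright at crop (260,265), with orange and purple look-alikes beside it and the banded blank at (220,180). The stand is at (570–720,190), the brass knob at (620,130), and the red lever handle at (641,241), turned towards the pillar. Next I'll measure these.

Run:
```python
from h import *
im=cv2.imread("pics/top0.png");d=np.load("top0.npy");P=cloud("top",d)
hsv=cv2.cvtColor(im,cv2.COLOR_BGR2HSV)
v,u=np.mgrid[0:384,0:512]
roi=lambda a,b,c,e:(u>=a)&(u<b)&(v>=c)&(v<e)
g=(hsv[...,0]>50)&(hsv[...,0]<90)&(hsv[...,1]>100)&roi(290,370,160,215)
Z=P[...,2]
for nm,lo,hi in [("base",6,20),("head",172,195)]:
    q=P[g&(Z>lo)&(Z<hi)]
    r=cv2.minAreaRect(q[:,:2].astype(np.float32)); print(nm,len(q),np.round(cv2.boxPoints(r)),r[2],np.median(q[:,2]))
# elevated blobs
for nm,(a,b,c,e) in dict(pale=(200,224,202,224),orange=(205,228,228,252),purple=(180,203,222,246),blank=(188,210,176,197),glue=(255,276,140,166)).items():
    q=P[roi(a,b,c,e)&(Z>30)]
    if len(q): (x,y),r=cv2.minEnclosingCircle(q[:,:2].astype(np.float32)); print(nm,len(q),round(x),round(y),round(r),np.percentile(q[:,2],[5,50,98]).round())
print("rim guess",w("top",(130+260/3.2,130+264/3.2),z=50))
print("knob",w("top",(130+620/3.2,130+130/3.2),d),w("top",(130+620/3.2,130+130/3.2),z=318))
print("lever",w("top",(130+641/3.2,130+241/3.2),d),w("top",(130+641/3.2,130+241/3.2),z=240))
c=arm.camera_info("wrist");E=np.array(c["extrinsics"]);s=arm.read_state();T=R.from_quat(s["ee_rot"])
print("cam in tool",T.inv().apply(E[:3,3]-s["position"]),T.inv().as_matrix()@E[:3,:3],c["fx"])
q=P[roi(250,300,180,270)&(Z>8)&(Z<80)];print("bars",len(q),np.percentile(q[:,2],[50,98]))
```

```text
base 374 [[ 523. -409.]
 [ 616. -422.]
 [ 645. -224.]
 [ 552. -210.]] 81.6474609375 12.267274402464295
head 403 [[ 530. -394.]
 [ 595. -404.]
 [ 620. -245.]
 [ 555. -234.]] 81.12301635742188 185.04047376578728
pale 73 549 152 33 [31. 48. 63.]
orange 72 438 145 33 [31. 48. 61.]
purple 78 474 241 33 [32. 47. 62.]
blank 169 657 188 28 [45. 78. 88.]
glue 172 753 -100 26 [ 41.  98. 154.]
rim guess [546.41066872 150.5521546   50.        ]
knob [ 591.89830332 -265.05635189  316.88961139] [ 591.64898789 -264.81478637  318.        ]
lever [ 481.77846584 -281.77700046  242.52430195] [ 482.1163031  -282.32714269  240.        ]
cam in tool [  67.88993452   -0.68874939 -143.08885165] [[-2.13453190e-04 -9.63729477e-01 -2.66880964e-01]
 [ 9.99999314e-01 -5.13155702e-04  1.05324197e-03]
 [-1.15199182e-03 -2.66880556e-01  9.63728925e-01]] 282.7836387935308
bars 784 [19.55616224 39.52918356]
```

```bash
cat >> h.py <<'E'
SX=np.array([-.152,-.988,0]);SX/=np.linalg.norm(SX);SY=np.cross([0,0,1],SX);UP=np.array([0,0,1.])
AN=np.array([591.5,-265.3,22.])
def tilt(th,az=SX):
    "tool z: az tilted down by th from vertical-down; tool x up-ish (camera above)"
    t=np.radians(th);z=np.sin(t)*az-np.cos(t)*UP;x=np.cos(t)*az+np.sin(t)*UP
    return R.from_matrix(np.c_[x,np.cross(z,x),z])
def plan(*poses):
    "chain of poses from the present one; each as call-relative fractions"
    s=arm.read_state();p=np.array(s["position"]);r=R.from_quat(s["ee_rot"])
    for q,Q in poses:
        print((r.inv().apply(np.array(q)-p)/250).round(3).tolist(),((r.inv()*Q).as_rotvec()/np.pi).round(3).tolist(),"->",np.round(q)); p,r=np.array(q),Q
def st():
    s=arm.read_state();print("clk",round(s["clock"],2),"pos",np.round(s["position"],1),"z",R.from_quat(s["ee_rot"]).as_matrix()[:,2].round(3),"j",np.round(s["joints"],2),"F",np.round(s["contact_force"],1),"w",round(s["gripper_width"],1),"gf",round(s["grasp_force"],1))
E
python3 - <<'E'
from h import *
T=tilt(60);z=T.as_matrix()[:,2]
cup=np.array([548,152,35.]);g=cup+25*z
pre=g-130*z
s=arm.read_state();r0=R.from_quat(s["ee_rot"])
m=(r0.inv()*T).as_rotvec();mid=r0*R.from_rotvec(m*.5)
plan(([370,440,270],mid),(pre+[0,0,60],T),(pre,T),(g,T))
E
```

```text
[0.867, 0.37, -0.155] [-0.117, 0.137, 0.202] -> [370 440 270]
[0.716, -0.328, 0.915] [-0.117, 0.137, 0.202] -> [562. 242. 148.]
[-0.208, -0.0, 0.12] [0.0, 0.0, 0.0] -> [562. 242.  88.]
[-0.0, -0.0, 0.52] [0.0, 0.0, 0.0] -> [545. 131.  22.]
```

Emit:
arm_command([
  [[0.87,0.37,-0.155],[-0.1,0.115,0.17]],
  [[0.87,0.37,-0.155],[-0.1,0.115,0.17]],
  [[0.87,0.37,-0.155],[-0.1,0.115,0.17]],
  [[0.87,0.37,-0.155],[-0.1,0.115,0.17]],
  [[0.87,0.37,-0.155],[-0.1,0.115,0.17]],
])

```text
clock: 1.5
position: [372.2, 438.5, 270.7]
ee_rot: [0.883, -0.406, 0.152, 0.18]
contact_force: [-0.4, 0.1, -1.1]
gripper_width: 85.2
grasp_force: 0.0
```

```bash
cat > b.py <<'E'
from h import *
st()
T=tilt(60);z=T.as_matrix()[:,2]
cup=np.array([548,152,35.]);g=cup+25*z
pre=g-130*z
plan((pre+[0,0,60],T),(pre,T),(g,T))
E
python3 b.py
```

```text
clk 1.5 pos [372.2 438.5 270.7] z [ 0.122 -0.442 -0.889] j [ 1.27  0.44  0.02  0.25 -1.56 -0.62] F [-0.4  0.1 -1.1] w 85.2 gf 0.0
[0.79, -0.205, 0.878] [-0.133, 0.157, 0.234] -> [562. 242. 148.]
[-0.208, -0.0, 0.12] [0.0, 0.0, 0.0] -> [562. 242.  88.]
[-0.0, -0.0, 0.52] [0.0, 0.0, 0.0] -> [545. 131.  22.]
```

Emit:
arm_command([
  [[0.79,-0.205,0.8],[-0.097,0.115,0.172]],
  [[0.79,-0.205,0.8],[-0.097,0.115,0.172]],
  [[0.79,-0.205,0.8],[-0.097,0.115,0.172]],
  [[0.79,-0.205,0.8],[-0.097,0.115,0.172]],
  [[0.79,-0.205,0.8],[-0.097,0.115,0.172]],
])

```text
clock: 2.0
position: [536.2, 275.4, 175.4]
ee_rot: [0.666, -0.603, 0.286, 0.332]
contact_force: [1.2, 1.3, 0.9]
gripper_width: 85.4
grasp_force: 0.0
```

```bash
python3 b.py
```

```text
clk 2.0 pos [536.2 275.4 175.4] z [-0.02  -0.788 -0.616] j [ 0.95  0.71 -0.02  0.46 -1.64 -1.01] F [1.2 1.3 0.9] w 85.4 gf 0.0
[0.006, -0.106, 0.172] [-0.036, 0.042, 0.062] -> [562. 242. 148.]
[-0.208, -0.0, 0.12] [0.0, 0.0, 0.0] -> [562. 242.  88.]
[-0.0, -0.0, 0.52] [0.0, 0.0, 0.0] -> [545. 131.  22.]
```

Emit:
arm_command([
  [[0.006,-0.106,0.172],[-0.036,0.042,0.062]],
  [[0.006,-0.106,0.172],[-0.036,0.042,0.062]],
  [[0.006,-0.106,0.172],[-0.036,0.042,0.062]],
])

```text
clock: 2.3
position: [561.5, 241.1, 145.0]
ee_rot: [-0.565, 0.656, -0.324, -0.381]
contact_force: [0.1, 0.3, -0.2]
gripper_width: 85.1
grasp_force: 0.0
```

```bash
python3 b.py
python3 - <<'E'
from h import *
im,d=arm.get_image("wrist");cv2.imwrite("pics/w1.png",im);np.save("w1.npy",d)
for r in arm.spot_in("wrist","cup"): print(r,w("wrist",r["position"],d))
P=cloud("wrist",d)
q=P[(abs(P[...,2]-55)<4)&(abs(P[...,0]-548)<45)&(abs(P[...,1]-152)<45)]
print(len(q),cv2.minEnclosingCircle(q[:,:2].astype(np.float32)))
q=P[(abs(P[...,2]-38)<8)&(abs(P[...,0]-548)<45)&(abs(P[...,1]-152)<45)]
print(len(q),q.min(0),q.max(0))
E
```

```text
clk 2.3 pos [561.5 241.1 145. ] z [-0.135 -0.856 -0.499] j [ 0.87  0.83  0.04  0.47 -1.74 -1.19] F [ 0.1  0.3 -0.2] w 85.1 gf 0.0
[0.007, -0.001, -0.008] [0.001, -0.0, 0.002] -> [562. 242. 148.]
[-0.208, -0.0, 0.12] [0.0, 0.0, 0.0] -> [562. 242.  88.]
[-0.0, -0.0, 0.52] [0.0, 0.0, 0.0] -> [545. 131.  22.]
{'position': [349.9, 203.3], 'score': 0.95} [425.52687007 128.41812095  26.19782852]
{'position': [328.8, 292.9], 'score': 0.82} [483.66630783 227.34308243  15.13117293]
{'position': [250.9, 227.8], 'score': 0.79} [547.18941605 137.62752515  13.85346152]
{'position': [191.4, 13.8], 'score': 0.21} [  687.09943518 -2312.24764376  -326.45783358]
823 ((550.4696044921875, 155.85055541992188), 33.06031799316406)
1051 [520.66488399 125.1594302   30.00108355] [582.22919467 187.62293184  45.9824575 ]
```

View pics/w1.png

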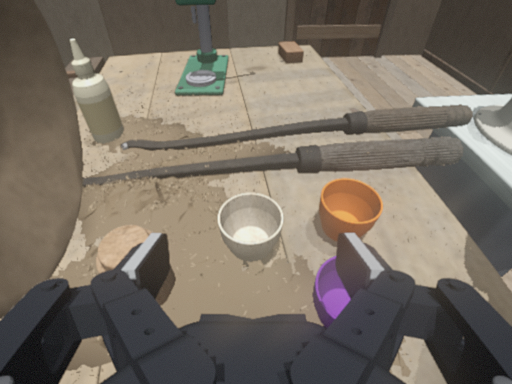

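The cup is at px (251,225) between the open fingers, purple and orange sit to the right, and a brown hanging thing is on the left edge. The refined cup centre is (550.5,155.5).

Run:
```python
from h import *
d=np.load("w1.npy");P=cloud("wrist",d)
q=P[:250,:80].reshape(-1,3);q=q[q[:,2]>100];q=q[np.linalg.norm(q,axis=1)<2000]
print("lamp",np.nanmin(q,0),np.nanmax(q,0),q[np.nanargmin(q[:,0])])
T=tilt(60);z=T.as_matrix()[:,2]
g=np.array([550.5,155.5,35.])+25*z
plan((g-30*z+[0,0,10],T),(g,T),(g+[0,0,120],T)); print(g)
```

```text
lamp [705.99010989 -99.69702502 100.00638548] [777.98291535 220.49618725 245.55495899] [705.99010989  70.3141578  239.01907129]
[-0.179, -0.011, 0.494] [-0.001, 0.002, 0.002] -> [551. 160.  48.]
[-0.035, -0.0, 0.14] [0.0, 0.0, 0.0] -> [547. 134.  22.]
[0.416, 0.0, -0.24] [0.0, 0.0, 0.0] -> [547. 134. 142.]
[547.20786539 134.10112504  22.5       ]
```

Emit:
arm_command([
  [[-0.09,-0.011,0.25],[0,0.002,0.002]],
  [[-0.179,-0.011,0.494],[0,0.002,0.002]],
  [[-0.2,-0.011,0.57],[0,0.002,0.002]],
  [[-0.214,-0.011,0.634],[0,0.002,0.002]],
  [[-0.214,-0.011,0.634],[0,0.002,0.002]],
])

```text
clock: 2.9
position: [545.7, 132.8, 23.3]
ee_rot: [-0.564, 0.657, -0.327, -0.38]
contact_force: [-0.4, 0.6, 0.2]
gripper_width: 85.7
grasp_force: 0.0
```

Run:
```python
from h import *
st()
im,d=arm.get_image("wrist");cv2.imwrite("pics/w2.png",im)
```

```text
clk 2.9 pos [545.7 132.8  23.3] z [-0.13  -0.857 -0.498] j [ 0.78  0.88 -0.26  0.55 -1.41 -1.32] F [-0.4  0.6  0.2] w 85.7 gf 0.0
```

View pics/w2.png

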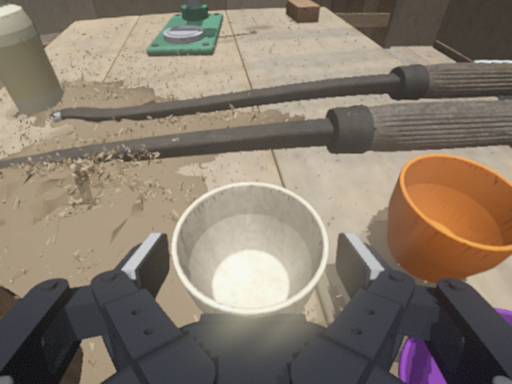

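The pads (150 and 355) straddle the cup, whose centre is at about 251. I'll close now.

Emit:
arm_command([
  [[0,0,0],[0,0,0]],
  [[0,0,0],[0,0,0]],
  [[0,0,0],[0,0,0]],
  [[0,0,0],[0,0,0]],
  [[0,0,0],[0,0,0]],
], grip=0)

```text
clock: 3.45
position: [547.7, 135.4, 24.4]
ee_rot: [-0.563, 0.657, -0.328, -0.378]
contact_force: [-0.3, 4.1, 6.3]
gripper_width: 62.4
grasp_force: 64.6
```

Emit:
arm_command([
  [[0.02,0,-0.01],[0,0,0]],
  [[0.06,0,-0.035],[0,0,0]],
  [[0.14,0,-0.08],[0,0,0]],
  [[0.208,0,-0.12],[0,0,0]],
  [[0.208,0,-0.12],[0,0,0]],
])

```text
clock: 3.95
position: [547.8, 134.8, 85.4]
ee_rot: [-0.563, 0.659, -0.327, -0.377]
contact_force: [-0.4, -0.9, -0.2]
gripper_width: 62.3
grasp_force: 65.1
```

Run:
```python
from h import *
st()
im,d=arm.get_image("wrist");cv2.imwrite("pics/w3.png",im);np.save("w3.npy",d)
P=cloud("wrist",d);s=arm.read_state();T=R.from_quat(s["ee_rot"])
Q=P[110:330,150:350].reshape(-1,3)
tl=T.inv().apply(Q-s["position"]);
near=Q[(np.linalg.norm(Q-s["position"],axis=1)<90)]
top=np.nanpercentile(near[:,2],99);print("rim z",top, s["position"][2])
rim=near[near[:,2]>top-4];c,r=cv2.minEnclosingCircle(rim[:,:2].astype(np.float32))
print("cup centre",c,r,"rel tcp",np.array(c)-s["position"][:2])
A=np.c_[rim[:,:2],np.ones(len(rim))];print("rim tilt",np.linalg.lstsq(A,rim[:,2],rcond=None)[0])
```

```text
clk 3.95 pos [547.8 134.8  85.4] z [-0.127 -0.855 -0.502] j [ 0.78  0.8  -0.24  0.55 -1.49 -1.27] F [-0.4 -0.9 -0.2] w 62.3 gf 65.1
rim z 141.5048758113761 84.06044169078817
cup centre (556.8150634765625, 191.20864868164062) 27.85679817199707 rel tcp [ 9.66146771 56.89474249]
rim tilt [ 0.08355001  0.50286565 -5.08740151]
```

```bash
cat > rim.py <<'E'
from h import *
s=arm.read_state();im,d=arm.get_image("wrist");P=cloud("wrist",d);T=R.from_quat(s["ee_rot"])
p=np.array(s["position"]);ax=T.as_matrix()[:,2].copy();ax[2]=0;ax/=np.linalg.norm(ax)
c0=p[:2]-22*ax[:2]
hsv=cv2.cvtColor(im,cv2.COLOR_BGR2HSV)
m=(np.linalg.norm(P[...,:2]-c0,axis=2)<38)&(im.min(2)>70)
m[300:]=False
q=P[m];zs=q[:,2]-p[2];h,e=np.histogram(zs,np.arange(-20,60,3));print(list(zip(e.astype(int),h)))
f=q[(zs<36)&(zs>27-3)]
top=np.percentile(zs[zs<38],99.5);rim=q[(zs>top-2.5)&(zs<38)]
c,r=cv2.minEnclosingCircle(rim[:,:2].astype(np.float32))
print("rim",top,c,r,"rel along/across",(np.array(c)-p[:2])@ax[:2],(np.array(c)-p[:2])@np.array([-ax[1],ax[0]]),len(rim))
print(np.linalg.lstsq(np.c_[rim[:,:2]-c0,np.ones(len(rim))],rim[:,2],rcond=None)[0])
cv2.imwrite("pics/rim.png",im)
E
python3 rim.py
```

```text
[(np.int64(-20), np.int64(77)), (np.int64(-17), np.int64(2448)), (np.int64(-14), np.int64(1068)), (np.int64(-11), np.int64(548)), (np.int64(-8), np.int64(580)), (np.int64(-5), np.int64(653)), (np.int64(-2), np.int64(679)), (np.int64(1), np.int64(768)), (np.int64(4), np.int64(787)), (np.int64(7), np.int64(856)), (np.int64(10), np.int64(686)), (np.int64(13), np.int64(719)), (np.int64(16), np.int64(771)), (np.int64(19), np.int64(873)), (np.int64(22), np.int64(1014)), (np.int64(25), np.int64(1253)), (np.int64(28), np.int64(2570)), (np.int64(31), np.int64(132)), (np.int64(34), np.int64(102)), (np.int64(37), np.int64(114)), (np.int64(40), np.int64(8)), (np.int64(43), np.int64(0)), (np.int64(46), np.int64(34)), (np.int64(49), np.int64(20)), (np.int64(52), np.int64(0)), (np.int64(55), np.int64(0))]
rim 35.541787538344266 (552.5556640625, 168.6141815185547) 35.586177825927734 rel along/across -34.72225468192534 0.23719068320243153 160
[8.92250262e-02 5.58529083e-01 1.10242050e+02]
```

View pics/rim.png

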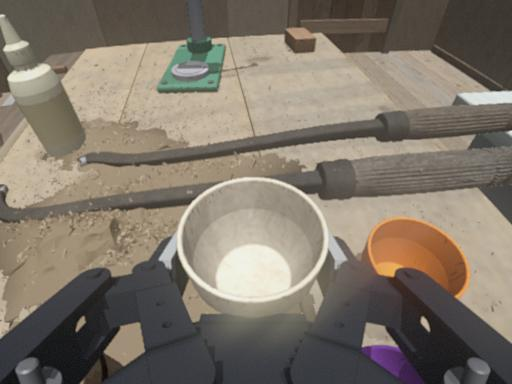

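```bash
sed -i 's/^top=.*/rim=q[(zs>27.5)\&(zs<31.5)];top=np.median(rim[:,2]-p[2])/' rim.py; python3 rim.py|tail -2
python3 - <<'E'
from h import *
T=tilt(60)
s=arm.read_state();p=s["position"]
# cup centre = tcp-22*SX approx ; underside = tcp z -25.5
tc=lambda x,z:AN*[1,1,0]+SX*(x+22)+UP*z
print("cup at x0 tcp",tc(0,0))
plan((tc(-150,110),T),(tc(-60,60),T),(tc(0,58),T)); st()
E
```

```text
rim 29.960258878245554 (549.9397583007812, 155.67213439941406) 37.95830154418945 rel along/across -21.991427928844704 -0.02672100824705481 3025
[3.12988826e-04 9.82765723e-03 1.12895646e+02]
cup at x0 tcp [ 588.15474195 -287.04417735    0.        ]
[0.612, -0.422, 0.845] [-0.0, -0.001, -0.001] -> [ 611. -139.  110.]
[0.007, 0.0, 0.412] [0.0, 0.0, 0.0] -> [ 597. -228.   60.]
[0.113, -0.0, 0.212] [0.0, 0.0, 0.0] -> [ 588. -287.   58.]
clk 4.1 pos [546.4 133.7  82.5] z [-0.131 -0.857 -0.499] j [ 0.78  0.8  -0.24  0.54 -1.49 -1.27] F [-0.1  0.2 -0.6] w 62.3 gf 65.1
```

Emit:
arm_command([
  [[0.1,-0.06,0.12],[0,0,0]],
  [[0.2,-0.14,0.28],[0,0,0]],
  [[0.31,-0.22,0.43],[0,0,0]],
  [[0.42,-0.29,0.58],[0,0,0]],
  [[0.5,-0.345,0.69],[0,0,0]],
])

```text
clock: 4.6
position: [598.8, -91.6, 104.6]
ee_rot: [-0.563, 0.657, -0.326, -0.381]
contact_force: [-0.2, -0.3, -0.5]
gripper_width: 61.9
grasp_force: 65.1
```

Emit:
arm_command([
  [[0.06,-0.04,0.08],[0,0,0]],
  [[0.112,-0.077,0.155],[0,0,0]],
  [[0.112,-0.077,0.155],[0,0,0]],
  [[0.112,-0.077,0.155],[0,0,0]],
])

```text
clock: 5.0
position: [610.9, -139.3, 109.6]
ee_rot: [-0.563, 0.657, -0.327, -0.38]
contact_force: [-0.3, -0.3, -1.0]
gripper_width: 62.1
grasp_force: 65.1
```

Run:
```python
from h import *
st()
im,d=arm.get_image("wrist");cv2.imwrite("pics/w4.png",im);np.save("w4.npy",d)
P=cloud("wrist",d);hsv=cv2.cvtColor(im,cv2.COLOR_BGR2HSV)
g=(hsv[...,0]>50)&(hsv[...,0]<90)&(hsv[...,1]>100)
q=P[g&(abs(P[...,2]-12)<3)];r=cv2.minAreaRect(q[:,:2].astype(np.float32));print("base",cv2.boxPoints(r).round(1),r,np.median(q[:,2]))
m=(hsv[...,1]<70)&(abs(P[...,2]-22)<2.5)&(np.linalg.norm(P[...,:2]-AN[:2],axis=2)<45)
q=P[m];print("anvil",len(q),cv2.minEnclosingCircle(q[:,:2].astype(np.float32)),q.mean(0))
```

```text
clk 5.0 pos [ 610.9 -139.3  109.6] z [-0.132 -0.857 -0.498] j [ 0.32  0.7  -0.45  0.94 -1.27 -1.19] F [-0.3 -0.3 -1. ] w 62.1 gf 65.1
base [[0. 0.]
 [0. 0.]
 [0. 0.]
 [0. 0.]] ((0.0, 0.0), (0.0, 0.0), 0.0) nan
anvil 363 ((594.048583984375, -274.6927490234375), 29.539203643798828) [ 592.78755449 -284.95196241   22.82941122]
  return _methods._mean(a, axis=axis, dtype=dtype,
  ret = ret.dtype.type(ret / rcount)
```

View pics/w4.png

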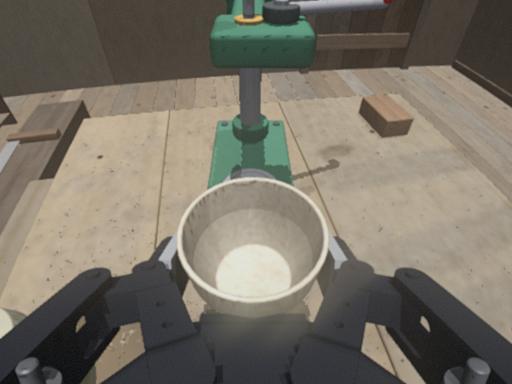

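The held cup hides most of the anvil. The green base is at px (250,155), and the head front face at (262,50). I'll fit the head and base from their coloured pixels.

Run:
```python
from h import *
im=cv2.imread("pics/w4.png");d=np.load("w4.npy");P=cloud("wrist",d)
b=im.astype(int);g=(b[...,1]>b[...,2]+20)&(b[...,1]>b[...,0]+8)
def loc(q): v=q-AN*[1,1,0]; return np.c_[v@SX,v@SY,q[:,2]]
print(g.sum(),im[150,250],P[150,250],P[50,262])
q=loc(P[g&(abs(P[...,2]-12)<5)]);print("base",len(q))
for lo in range(30,160,20):
    s=q[(q[:,0]>lo)&(q[:,0]<lo+20)]
    if len(s)>20: print(lo,np.percentile(s[:,1],[1,99]).round(1),"exp -50 50?")
q=loc(P[g&(P[...,2]>163)&(P[...,2]<183)]);f=q[q[:,0]<10]
print("head",len(f),np.percentile(f[:,1],[1,99]),"front x",np.median(f[:,0]), np.polyfit(f[:,1],f[:,0],1))
m=(abs(P[...,2]-22)<2.5)&(abs(b.max(2)-b.min(2))<35)
q=loc(P[m]);q=q[np.hypot(q[:,0],q[:,1])<45];print("anvil",np.percentile(q[:,0],99),np.percentile(q[:,1],[1,99]),len(q))
```

```text
7404 [ 85 101  72] [ 583.57000259 -342.91198932   12.86534025] [ 589.65010219 -238.59928471  174.59084077]
base 3207
30 [-43.8  51.9] exp -50 50?
50 [-43.7  51.3] exp -50 50?
70 [-43.8  51.7] exp -50 50?
90 [-43.3  51.7] exp -50 50?
110 [-43.6  52.1] exp -50 50?
130 [-43.6  52.2] exp -50 50?
head 2085 [-38.07588662  26.63239636] front x -25.82835360869202 [-6.99341332e-03 -2.58320924e+01]
anvil 29.271288478338086 [-23.44383962  31.35017491] 363
```

Run:
```python
from h import *
d=np.load("w4.npy");P=cloud("wrist",d)
def loc(q): v=q-AN*[1,1,0]; return np.c_[v@SX,v@SY,q[:,2]]
Q=loc(P[:185].reshape(-1,3))
q=Q[(abs(Q[:,2]-12)<4)&(abs(Q[:,1])<70)]
for lo in (40,60,80,120,140):
    s=q[(q[:,0]>lo)&(q[:,0]<lo+20)]; print(lo,np.percentile(s[:,1],[.5,99.5]).round(1))
print("far x",np.percentile(q[abs(q[:,1])<40][:,0],99.5),"exp 156")
q=Q[(Q[:,2]>164)&(Q[:,2]<181)&(Q[:,0]<0)&(Q[:,0]>-50)&(abs(Q[:,1])<70)];print("head",np.percentile(q[:,1],[.5,99.5]))
q=Q[(abs(Q[:,2]-21.5)<2.5)&(np.hypot(Q[:,0],Q[:,1])<40)]
best=min(((np.abs(np.percentile(np.hypot(q[:,0]-a,q[:,1]-b)[abs(q[:,0])>-99],97)-32)),a,b) for a in [0] for b in [0])
for lo in range(-30,31,10):
    s=q[(q[:,1]>lo)&(q[:,1]<lo+10)]
    if len(s)>5: print(lo,len(s),s[:,0].max().round(1))
```

```text
40 [-45.3  52.7]
60 [-45.3  52.5]
80 [-45.   53.2]
120 [-45.5  53.6]
140 [-44.7  53.5]
far x 151.41206804632859 exp 156
head [-40.31177232  28.18104472]
-30 18 18.7
-20 57 26.0
-10 68 28.9
0 75 30.2
10 72 28.6
20 56 23.6
30 9 13.9
```

```bash
sed -i 's/^AN=.*/AN=np.array([595.,-264.3,22.])/' h.py
python3 - <<'E'
from h import *
T=tilt(60)
tc=lambda x,z:AN*[1,1,0]+SX*(x+22)+UP*z
plan((tc(-80,60),T),(tc(0,58),T),(tc(0,48),T))
E
```

```text
[-0.035, -0.012, 0.338] [-0.0, -0.001, -0.001] -> [ 604. -207.   60.]
[0.153, -0.0, 0.281] [0.0, 0.0, 0.0] -> [ 592. -286.   58.]
[-0.035, -0.0, 0.02] [0.0, 0.0, 0.0] -> [ 592. -286.   48.]
```

Emit:
arm_command([
  [[-0.018,-0.006,0.16],[0,0,0]],
  [[-0.035,-0.012,0.338],[0,0,0]],
  [[0.015,-0.012,0.43],[0,0,0]],
  [[0.06,-0.012,0.52],[0,0,0]],
  [[0.09,-0.012,0.57],[0,0,0]],
])

```text
clock: 5.55
position: [593.4, -272.8, 58.1]
ee_rot: [-0.563, 0.657, -0.327, -0.38]
contact_force: [0.5, -0.1, -0.3]
gripper_width: 62.0
grasp_force: 65.2
```

Emit:
arm_command([
  [[0.028,0,0.049],[0,0,0]],
  [[0.028,0,0.049],[0,0,0]],
  [[0.01,0,0.06],[0,0,0]],
  [[-0.005,0,0.068],[0,0,0]],
  [[-0.005,0,0.068],[0,0,0]],
])

```text
clock: 6.05
position: [592.2, -285.3, 48.5]
ee_rot: [-0.564, 0.657, -0.327, -0.379]
contact_force: [-0.4, 0.2, 0.7]
gripper_width: 62.2
grasp_force: 65.2
```

```bash
cat > c.py <<'E'
from h import *
st()
T=tilt(60)
tc=lambda x,z:AN*[1,1,0]+SX*(x+22)+UP*z
p=arm.read_state()["position"];v=p-AN;print("tcp in stand",v@SX,v@SY,p[2],"cup x",v@SX-22)
plan((tc(0,46.5),T))
E
python3 c.py
```

```text
clk 6.05 pos [ 592.2 -285.3   48.5] z [-0.129 -0.857 -0.498] j [ 0.03  0.75 -0.59  1.27 -1.1  -1.32] F [-0.4  0.2  0.7] w 62.2 gf 65.2
tcp in stand 21.161362779521024 0.435549128445452 48.528810832994566 cup x -0.8386372204789758
[-0.005, 0.002, 0.007] [-0.001, -0.001, -0.0] -> [ 592. -286.   46.]
```

Emit:
arm_command([
  [[-0.002,0.001,0.004],[0,0,0]],
  [[-0.004,0.001,0.006],[0,0,0]],
  [[-0.006,0.001,0.007],[0,0,0]],
  [[-0.008,0.001,0.008],[0,0,0]],
  [[-0.008,0.001,0.008],[0,0,0]],
])

```text
clock: 6.55
position: [591.5, -287.0, 46.6]
ee_rot: [-0.563, 0.657, -0.327, -0.379]
contact_force: [0.3, 0.2, 0.6]
gripper_width: 62.2
grasp_force: 65.2
```

```bash
python3 c.py
python3 - <<'E'
from h import *
im,d=arm.get_image("wrist");cv2.imwrite("pics/w5.png",im);np.save("w5.npy",d)
im,d=arm.get_image("top");np.save("t5.npy",d);cv2.imwrite("pics/t5.png",im)
E
```

```text
clk 6.55 pos [ 591.5 -287.    46.6] z [-0.13  -0.857 -0.498] j [ 0.02  0.75 -0.59  1.28 -1.1  -1.33] F [0.3 0.2 0.6] w 62.2 gf 65.2
tcp in stand 22.939597922462394 0.037623204805266486 46.599566303483286 cup x 0.9395979224623936
[-0.002, 0.0, -0.003] [-0.001, -0.001, -0.001] -> [ 592. -286.   46.]
```

View pics/w5.png

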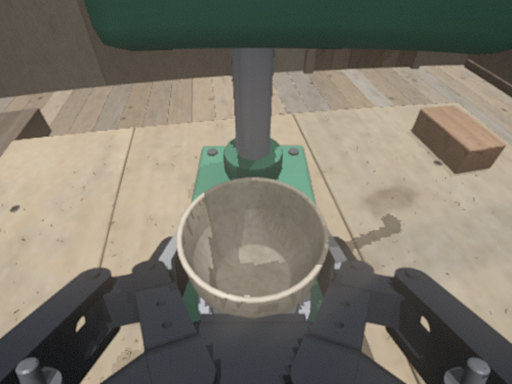

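The cup sits on the stand axis: cup centre column 253, pillar 253, base 254. I'll check the probe column and anvil edges by depth.

Run:
```python
from h import *
d=np.load("w5.npy");P=cloud("wrist",d)
def loc(q): v=q-AN*[1,1,0]; return np.c_[v@SX,v@SY,q[:,2]]
Q=loc(P.reshape(-1,3)).reshape(384,512,3)
for r in range(40,170,10): print(r,Q[r,253].round(1))
for r in (60,80): 
    m=np.where((Q[r,:,0]<20)&(Q[r,:,0]>-20)&(abs(Q[r,:,1])<15))[0]
    if len(m): print(r,m.min(),m.max(),Q[r,m,1].mean(),Q[r,m,0].min()+4)
q=Q.reshape(-1,3);q=q[(abs(q[:,2]-22)<2)&(np.hypot(q[:,0],q[:,1])<45)];print("anvil",len(q),q[:,0].min(),q[:,1].min(),q[:,1].max())
d2=np.load("t5.npy");P2=cloud("top",d2)
q=loc(P2[160:215,290:370].reshape(-1,3));k=q[q[:,2]>300];print("knob top",len(k),k.mean(0),"tipz",np.median(k[:,2])-190)
```

```text
40 [nan nan nan]
50 [-2.400e+00 -1.000e-01  1.547e+02]
60 [-1.900e+00 -1.000e-01  1.523e+02]
70 [-2.800e+00 -1.000e-01  1.503e+02]
80 [-3.600e+00 -1.000e-01  1.483e+02]
90 [-2.100e+00 -1.000e-01  1.451e+02]
100 [-3.20e+00 -1.00e-01  1.43e+02]
110 [-2.900e+00 -1.000e-01  1.401e+02]
120 [-1.400e+00 -1.000e-01  1.362e+02]
130 [-2.700e+00 -1.000e-01  1.339e+02]
140 [-2.300e+00 -1.000e-01  1.303e+02]
150 [ -2.6  -0.  127. ]
160 [105.7  -0.   34.3]
60 238 271 -0.4377352989571102 0.4225915861891161
80 239 270 -0.45925750267947324 0.4152108897007052
anvil 448 -12.567265119513168 -32.12558207411535 30.92822821321359
knob top 38 [  1.14496678  -3.12588636 312.3928726 ] tipz 122.58838619719586
```

Emit:
arm_command([
  [[-0.003,0,0.001],[0,0,0]],
  [[-0.005,0,0.002],[0,0,0]],
  [[-0.005,0,0.002],[0,0,0]],
])

```text
clock: 6.95
position: [591.6, -287.0, 46.4]
ee_rot: [-0.562, 0.657, -0.328, -0.38]
contact_force: [-2.3, 0.9, 5.4]
gripper_width: 62.0
grasp_force: 65.3
```

```bash
python3 c.py
```

```text
clk 6.95 pos [ 591.6 -287.    46.4] z [-0.13  -0.858 -0.496] j [ 0.02  0.76 -0.59  1.28 -1.1  -1.33] F [-2.3  0.9  5.4] w 62.0 gf 65.3
tcp in stand 22.969593152535467 0.067936077612615 46.40019504502645 cup x 0.9695931525354666
[-0.002, 0.0, -0.004] [-0.001, -0.001, -0.001] -> [ 592. -286.   46.]
```

Emit:
arm_command([
  [[0.002,0,-0.001],[0,0,0]],
  [[0.002,0,-0.001],[0,0,0]],
  [[0.002,0,-0.001],[0,0,0]],
  [[0.002,0,-0.001],[0,0,0]],
  [[0.002,0,-0.001],[0,0,0]],
], grip=1)

```text
clock: 7.45
position: [591.6, -286.8, 45.6]
ee_rot: [-0.563, 0.657, -0.327, -0.379]
contact_force: [0.3, -0.2, -0.3]
gripper_width: 85.2
grasp_force: 0.0
```

```bash
python3 c.py
```

```text
clk 7.45 pos [ 591.6 -286.8   45.6] z [-0.13  -0.857 -0.498] j [ 0.02  0.76 -0.59  1.28 -1.1  -1.33] F [ 0.3 -0.2 -0.3] w 85.2 gf 0.0
tcp in stand 22.714630067458877 0.020068979131099063 45.5654410253664 cup x 0.7146300674588772
[0.002, 0.0, -0.004] [-0.001, -0.001, -0.001] -> [ 592. -286.   46.]
```

Emit:
arm_command([
  [[-0.02,0,-0.035],[0,0,0]],
  [[-0.07,0,-0.121],[0,0,0]],
  [[-0.14,0,-0.242],[0,0,0]],
  [[-0.2,0,-0.346],[0,0,0]],
  [[-0.24,0,-0.416],[0,0,0]],
])

```text
clock: 7.95
position: [610.9, -165.1, 45.5]
ee_rot: [-0.564, 0.657, -0.328, -0.378]
contact_force: [-0.4, -0.4, 0.1]
gripper_width: 85.4
grasp_force: 0.0
```

Run:
```python
from h import *
st()
im,d=arm.get_image("wrist");cv2.imwrite("pics/w6.png",im)
P=cloud("wrist",d)
def loc(q): v=q-AN*[1,1,0]; return np.c_[v@SX,v@SY,q[:,2]]
q=loc(P.reshape(-1,3))
r=q[(abs(q[:,2]-77)<3)&(np.hypot(q[:,0],q[:,1])<45)];print("rim",len(r),cv2.minEnclosingCircle(r[:,:2].astype(np.float32)),np.median(r[:,2]))
r=q[(q[:,2]>130)&(q[:,2]<155)&(np.hypot(q[:,0],q[:,1])<12)];print("probe",len(r),np.median(r,0),r[:,2].min() if len(r) else 0)
r=q[(abs(q[:,2]-22)<1.5)&(np.hypot(q[:,0],q[:,1])<42)];print("anvil",len(r),r.min(0),r.max(0))
# plan: to above knob, tool down, tool x = stand +x (camera away over +x?)
```

```text
clk 7.95 pos [ 610.9 -165.1   45.5] z [-0.127 -0.857 -0.499] j [ 0.26  0.79 -0.5   1.03 -1.18 -1.29] F [-0.4 -0.4  0.1] w 85.4 gf 0.0
rim 1031 ((2.907926321029663, 1.917529582977295), 33.46834945678711) 76.41021405878129
probe 256 [ -4.6829077    1.10368267 135.36669083] 130.04225516307952
anvil 1408 [-34.43600368 -30.10494666  20.53718226] [13.8198069  32.94003255 23.49604496]
```

View pics/w6.png

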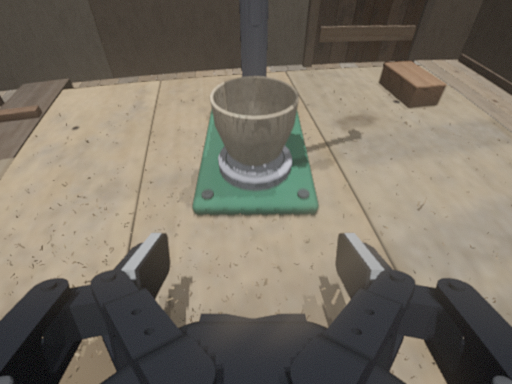

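Run:
```python
from h import *
im,d=arm.get_image("wrist");P=cloud("wrist",d)
v=P-AN*[1,1,0];Q=np.stack([v@SX,v@SY,P[...,2]],-1)
for c in (250,254,258):
    print([tuple(Q[r,c].round(1)) for r in list(range(74,90,2))+list(range(140,196,3))])
# side extents of rim & anvil
for z0 in (22,60,70): 
    q=Q[(abs(Q[...,2]-z0)<1.5)&(np.hypot(Q[...,0],Q[...,1])<45)];print(z0,np.percentile(q[:,1],[.5,99.5]))
    # algebraic circle fit of outer cup surface
    if z0>50:
        f=q[q[:,0]<0];s=np.linalg.lstsq(np.c_[2*f[:,:2],np.ones(len(f))],(f[:,:2]**2).sum(1),rcond=None)[0];print("fit",s[:2],np.sqrt(s[2]+s[0]**2+s[1]**2))
```

```text
[(np.float64(39.2), np.float64(4.5), np.float64(77.8)), (np.float64(39.1), np.float64(4.5), np.float64(76.1)), (np.float64(38.8), np.float64(4.5), np.float64(74.5)), (np.float64(36.7), np.float64(4.5), np.float64(73.7)), (np.float64(37.8), np.float64(4.5), np.float64(71.4)), (np.float64(38.0), np.float64(4.6), np.float64(69.6)), (np.float64(37.2), np.float64(4.6), np.float64(68.2)), (np.float64(37.0), np.float64(4.6), np.float64(66.4)), (np.float64(-23.0), np.float64(4.0), np.float64(55.3)), (np.float64(-22.1), np.float64(4.0), np.float64(52.0)), (np.float64(-20.9), np.float64(4.1), np.float64(48.3)), (np.float64(-18.9), np.float64(4.2), np.float64(44.0)), (np.float64(-18.8), np.float64(4.2), np.float64(41.1)), (np.float64(-17.6), np.float64(4.3), np.float64(37.2)), (np.float64(-17.0), np.float64(4.3), np.float64(33.7)), (np.float64(-14.1), np.float64(4.4), np.float64(28.3)), (np.float64(-11.8), np.float64(4.5), np.float64(23.1)), (np.float64(-16.2), np.float64(4.4), np.float64(23.6)), (np.float64(-19.6), np.float64(4.4), np.float64(23.4)), (np.float64(-22.9), np.float64(4.3), np.flo
[... 2931 characters left out ...]
p.float64(-19.5), np.float64(-2.1), np.float64(23.2)), (np.float64(-21.3), np.float64(-2.1), np.float64(21.6)), (np.float64(-26.4), np.float64(-2.1), np.float64(23.0)), (np.float64(-28.2), np.float64(-2.1), np.float64(21.4)), (np.float64(-28.7), np.float64(-2.1), np.float64(18.5)), (np.float64(-28.9), np.float64(-2.1), np.float64(15.4)), (np.float64(-29.9), np.float64(-2.1), np.float64(13.0)), (np.float64(-32.5), np.float64(-2.1), np.float64(12.1)), (np.float64(-35.7), np.float64(-2.1), np.float64(11.9))]
22 [-32.22032393  29.52997281]
60 [-29.73459127  29.16591052]
fit [ 7.96643972 -0.64444545] 31.71674431815244
70 [-31.07805071  29.93436929]
fit [ 8.1904421  -0.73446778] 32.457294868302895
```

Relative to the anvil, the cup stands about 5 mm too far towards the pillar (cup x ≈ 8, anvil ≈ 3; across is good). I'll regrip it, lift it slightly, shift it back and release.

Emit:
arm_command([
  [[0.06,0,0.1],[0,0,0]],
  [[0.13,0,0.225],[0,0,0]],
  [[0.2,0,0.347],[0,0,0]],
  [[0.24,0,0.416],[0,0,0]],
  [[0.24,0,0.416],[0,0,0]],
])

```text
clock: 8.55
position: [589.1, -289.9, 45.8]
ee_rot: [-0.561, 0.659, -0.326, -0.381]
contact_force: [0.1, 0.5, -0.4]
gripper_width: 85.4
grasp_force: 0.0
```

Emit:
arm_command([
  [[0,0,0],[0,0,0]],
  [[0,0,0],[0,0,0]],
  [[0,0,0],[0,0,0]],
  [[0,0,0],[0,0,0]],
  [[0,0,0],[0,0,0]],
], grip=0)

```text
clock: 9.05
position: [592.2, -286.1, 46.2]
ee_rot: [-0.563, 0.657, -0.328, -0.379]
contact_force: [-0.2, 0.9, 2.3]
gripper_width: 61.9
grasp_force: 64.7
```

Emit:
arm_command([
  [[0.007,0,-0.004],[0,0,0]],
  [[0.007,0,-0.004],[0,0,0]],
  [[-0.002,0,-0.02],[0,0,0]],
  [[-0.002,0,-0.02],[0,0,0]],
  [[-0.002,0,-0.02],[0,0,0]],
])

```text
clock: 9.55
position: [592.3, -282.0, 47.7]
ee_rot: [-0.563, 0.657, -0.327, -0.379]
contact_force: [-0.1, 0.2, -0.6]
gripper_width: 61.8
grasp_force: 64.8
```

```bash
python3 c.py
```

```text
clk 9.55 pos [ 592.3 -282.    47.7] z [-0.13  -0.857 -0.498] j [ 0.03  0.75 -0.59  1.27 -1.1  -1.32] F [-0.1  0.2 -0.6] w 61.8 gf 64.8
tcp in stand 17.895210772321214 0.06225121891310037 47.66409770581884 cup x -4.104789227678786
[0.004, 0.0, 0.017] [-0.001, -0.001, -0.001] -> [ 592. -286.   46.]
```

Lower, release, retreat, then check.

Emit:
arm_command([
  [[-0.004,0,0.002],[0,0,0]],
  [[-0.006,0,0.003],[0,0,0]],
  [[-0.008,0,0.004],[0,0,0]],
  [[-0.008,0,0.004],[0,0,0]],
])

```text
clock: 9.95
position: [592.3, -282.3, 46.2]
ee_rot: [-0.563, 0.657, -0.328, -0.38]
contact_force: [-0.8, 0.9, 2.1]
gripper_width: 62.2
grasp_force: 65.0
```

Emit:
arm_command([
  [[0,0,0],[0,0,0]],
  [[0,0,0],[0,0,0]],
  [[0,0,0],[0,0,0]],
  [[0,0,0],[0,0,0]],
  [[0,0,0],[0,0,0]],
], grip=1)

```text
clock: 10.45
position: [592.3, -282.2, 45.5]
ee_rot: [-0.563, 0.657, -0.327, -0.379]
contact_force: [0.8, 0.2, 0.2]
gripper_width: 85.5
grasp_force: 0.0
```

Emit:
arm_command([
  [[-0.02,0,-0.035],[0,0,0]],
  [[-0.07,0,-0.121],[0,0,0]],
  [[-0.14,0,-0.242],[0,0,0]],
  [[-0.24,0,-0.416],[0,0,0]],
  [[-0.24,0,-0.416],[0,0,0]],
])

```text
clock: 10.95
position: [614.8, -156.4, 45.4]
ee_rot: [-0.566, 0.655, -0.33, -0.376]
contact_force: [0.7, -0.2, 0.3]
gripper_width: 85.9
grasp_force: 0.0
```

Emit:
arm_command([
  [[0,0,0],[0,0,0]],
  [[0,0,0],[0,0,0]],
  [[0,0,0],[0,0,0]],
])

```text
clock: 11.25
position: [609.8, -164.6, 45.4]
ee_rot: [-0.562, 0.658, -0.327, -0.38]
contact_force: [0.4, -0.6, 0.0]
gripper_width: 85.3
grasp_force: 0.0
```

```bash
cat > e.py <<'E'
from h import *
st();im,d=arm.get_image("wrist");P=cloud("wrist",d);cv2.imwrite("pics/e.png",im)
v=P-AN*[1,1,0];Q=np.stack([v@SX,v@SY,P[...,2]],-1);q=Q.reshape(-1,3)
def fit(m,front=True):
    f=q[m]
    s=np.linalg.lstsq(np.c_[2*f[:,:2],np.ones(len(f))],(f[:,:2]**2).sum(1),rcond=None)[0];return s[:2].round(1),np.sqrt(s[2]+s[0]**2+s[1]**2).round(1),len(f)
ok=np.hypot(q[:,0],q[:,1])<48
out=ok&(q[:,0]<0)
print("cup side",fit(out&(q[:,2]>55)&(q[:,2]<70)))
print("anvil side",fit(out&(q[:,2]>14.5)&(q[:,2]<19)))
st_=ok&(abs(q[:,1])<4)
print("anvil front",np.median(q[st_&(q[:,0]<-20)&(q[:,2]>14.5)&(q[:,2]<19)],0),"cup front",np.median(q[st_&(q[:,0]<0)&(q[:,2]>60)&(q[:,2]<70)],0),"inner back",np.median(q[st_&(q[:,0]>20)&(q[:,2]>60)&(q[:,2]<70)],0))
g=q[ok&(q[:,2]>105)&(q[:,2]<150)];print("probe",len(g),np.median(g,0) if len(g) else 0)
E
python3 e.py
```

```text
clk 11.25 pos [ 609.8 -164.6   45.4] z [-0.132 -0.857 -0.498] j [ 0.26  0.79 -0.5   1.03 -1.18 -1.29] F [ 0.4 -0.6  0. ] w 85.3 gf 0.0
cup side (array([2.4, 0.1]), np.float64(31.9), 1327)
anvil side (array([-1.9,  0.7]), np.float64(29.5), 279)
anvil front [-30.3154235   -0.6641305   16.96998486] cup front [-2.95398921e+01 -5.37912089e-02  6.55746031e+01] inner back [32.20639221 -0.11749939 64.944482  ]
probe 344 [ -1.78184668  -0.37143975 133.78007628]
```

```bash
sed -i 's/^AN=.*/AN=np.array([594.5,-266,22.])/' h.py
python3 - <<'E'
from h import *
plan(([612,-150,250],tilt(25)),(AN*[1,1,0]+[0,0,335],tilt(0)))
E
```

```text
[0.68, -0.002, -0.459] [-0.0, -0.195, -0.001] -> [ 612 -150  250]
[0.569, -0.001, -0.11] [-0.0, -0.139, 0.0] -> [ 594. -266.  335.]
```

Emit:
arm_command([
  [[0.17,0,-0.11],[0,-0.045,0]],
  [[0.34,0,-0.23],[0,-0.09,0]],
  [[0.51,0,-0.34],[0,-0.14,0]],
  [[0.68,0,-0.459],[0,-0.195,0]],
  [[0.68,0,-0.459],[0,-0.195,0]],
], grip=0)

```text
clock: 11.8
position: [615.6, -150.4, 261.2]
ee_rot: [-0.633, 0.744, -0.147, -0.154]
contact_force: [-0.0, 0.1, 0.2]
gripper_width: 12.4
grasp_force: 0.0
```

Emit:
arm_command([
  [[0.15,0,-0.08],[0,-0.045,0]],
  [[0.3,0,-0.11],[0,-0.09,0]],
  [[0.45,0,-0.11],[0,-0.139,0]],
  [[0.569,0,-0.11],[0,-0.139,0]],
  [[0.569,0,-0.11],[0,-0.139,0]],
])

```text
clock: 12.3
position: [592.7, -270.3, 337.4]
ee_rot: [-0.648, 0.762, -0.003, 0.002]
contact_force: [-0.6, -0.4, -0.6]
gripper_width: -0.2
grasp_force: 0.0
```

```bash
cat > f.py <<'E'
from h import *
st()
im,d=arm.get_image("top");P=cloud("top",d);cv2.imwrite("pics/f.png",im)
plan((AN*[1,1,0]+[0,0,325],tilt(0)))
E
python3 f.py
python3 - <<'E'
from h import *
im,d=arm.get_image("wrist");cv2.imwrite("pics/w7.png",im);P=cloud("wrist",d)
v=P-AN*[1,1,0];Q=np.stack([v@SX,v@SY,P[...,2]],-1).reshape(-1,3);hsv=cv2.cvtColor(im,cv2.COLOR_BGR2HSV).reshape(-1,3)
m=(np.hypot(Q[:,0],Q[:,1])<25)&(Q[:,2]>285)&(Q[:,2]<320);print("knob",m.sum(),np.median(Q[m],0),np.nanmax(Q[m][:,2]) if m.any() else 0)
m=(abs(hsv[:,0].astype(int)-0)<8)&(hsv[:,1]>130)&(Q[:,2]>200)&(Q[:,2]<260);print("lever",m.sum(),np.median(Q[m],0))
m=(np.hypot(Q[:,0],Q[:,1]+50)<15)&(Q[:,2]>186);print("lever arm z",np.nanmedian(Q[m],0))
E
```

```text
clk 12.3 pos [ 592.7 -270.3  337.4] z [ 0.007 -0.003 -1.   ] j [-0.18  0.38  0.26  0.   -1.44  0.02] F [-0.6 -0.4 -0.6] w -0.2 gf 0.0
[-0.009, -0.006, 0.042] [-0.001, -0.0, -0.002] -> [ 594. -266.  325.]
knob 690 [ 4.94032721e+00 -2.99313566e-01  3.11990851e+02] 315.1017062342488
lever 177 [  32.99708961 -103.56549254  241.28947451]
lever arm z [  8.54298573 -46.29003113 419.43740092]
```

View pics/w7.png

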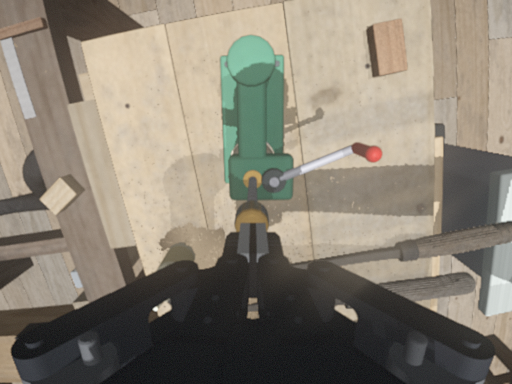

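The shut fingers are almost over the brass knob (252,218). The lever handle is at (373,155), pointing partly towards the pillar. I'll correct the position and press gently.

Emit:
arm_command([
  [[-0.009,-0.004,0.04],[0,0,0]],
  [[-0.009,-0.004,0.06],[0,0,0]],
  [[-0.009,-0.004,0.08],[0,0,0]],
  [[-0.009,-0.004,0.092],[0,0,0]],
  [[-0.009,-0.004,0.1],[0,0,0]],
])

```text
clock: 12.9
position: [595.5, -261.6, 310.4]
ee_rot: [-0.652, 0.759, -0.001, 0.001]
contact_force: [-1.9, 4.2, 6.0]
gripper_width: 0.0
grasp_force: 3.1
```

```bash
python3 -c "
from h import *
st()"
```

```text
clk 12.9 pos [ 595.5 -261.6  310.4] z [ 0.003 -0.    -1.   ] j [-0.17  0.39  0.21  0.   -1.39  0.01] F [-1.9  4.2  6. ] w 0.0 gf 3.1
```

Emit:
arm_command([
  [[0.008,0.004,0.008],[0,0,0]],
  [[0.014,0.004,0.016],[0,0,0]],
  [[0.014,0.004,0.024],[0,0,0]],
])

```text
clock: 13.2
position: [595.5, -264.2, 309.6]
ee_rot: [-0.652, 0.758, -0.004, 0.004]
contact_force: [-2.8, 10.2, 19.7]
gripper_width: -0.0
grasp_force: 9.6
```

The probe stops hard at about 0.0115 with 20 N, so the catch is holding it. I'll lift off and swing the lever to slack from the pillar side.

Emit:
arm_command([
  [[0,0,-0.04],[0,0,0]],
  [[0,0,-0.1],[0,0,0]],
  [[0,0,-0.13],[0,0,0]],
  [[0,0,-0.13],[0,0,0]],
])

```text
clock: 13.6
position: [594.3, -266.1, 337.7]
ee_rot: [-0.651, 0.759, -0.002, 0.002]
contact_force: [0.3, 1.3, 0.1]
gripper_width: 0.0
grasp_force: 0.0
```

```bash
cat > l.py <<'E'
from h import *
import sys
st();p=arm.read_state()["position"];v=p-AN;print("stand",v@SX,v@SY)
S=lambda x,y,z:AN*[1,1,0]+SX*x+SY*y+UP*z
pts=eval(sys.argv[1]);plan(*[(S(*q),tilt(0)) for q in pts])
E
python3 l.py "[(64,-106,290),(64,-106,217),(-9,-108,217)]"
```

```text
clk 13.6 pos [ 594.3 -266.1  337.7] z [ 0.005 -0.001 -1.   ] j [-0.17  0.38  0.26  0.   -1.45  0.02] F [0.3 1.3 0.1] w 0.0 gf 0.0
stand 0.13219421056567257 -0.1747526227623646
[0.255, 0.424, 0.189] [-0.002, -0.0, -0.0] -> [ 480. -313.  290.]
[0.0, 0.0, 0.292] [0.0, 0.0, 0.0] -> [ 480. -313.  217.]
[-0.292, 0.008, 0.0] [0.0, 0.0, 0.0] -> [ 489. -241.  217.]
```

Emit:
arm_command([
  [[0.08,0.14,0.02],[0,0,0]],
  [[0.17,0.28,0.04],[0,0,0]],
  [[0.255,0.424,0.1],[0,0,0]],
  [[0.255,0.424,0.189],[0,0,0]],
  [[0.255,0.424,0.189],[0,0,0]],
])

```text
clock: 14.1
position: [476.9, -312.3, 285.6]
ee_rot: [-0.65, 0.76, 0.002, -0.0]
contact_force: [-0.1, 0.4, -0.9]
gripper_width: -0.3
grasp_force: 0.0
```

```bash
python3 l.py "[(64,-106,217)]"
python3 - <<'E'
from h import *
im,d=arm.get_image("wrist");P=cloud("wrist",d);im2,d2=arm.get_image("top");cv2.imwrite("pics/w8.png",im)
for n,I,PP in (("w",im,P),("t",im2,cloud("top",d2))):
    v=PP-AN*[1,1,0];Q=np.stack([v@SX,v@SY,PP[...,2]],-1).reshape(-1,3);hsv=cv2.cvtColor(I,cv2.COLOR_BGR2HSV).reshape(-1,3).astype(int)
    m=((hsv[:,0]<8)|(hsv[:,0]>172))&(hsv[:,1]>130)&(Q[:,2]>200)&(Q[:,2]<260);print(n,m.sum(),np.median(Q[m],0) if m.any() else 0)
E
```

```text
clk 14.1 pos [ 476.9 -312.3  285.6] z [-0.003  0.003 -1.   ] j [-0.3   0.26 -0.04 -0.   -1.28  0.14] F [-0.1  0.4 -0.9] w -0.3 gf 0.0
stand 63.68681314034039 -109.23240878112749
[0.002, -0.014, 0.274] [0.001, 0.001, -0.001] -> [ 480. -313.  217.]
w 13 [  39.72248356 -104.24915875  201.80329756]
t 15 [  31.73737408 -107.79412328  239.95338275]
```

Emit:
arm_command([
  [[0,0,0.1],[0,0,0]],
  [[0,0,0.2],[0,0,0]],
  [[0,0,0.29],[0,0,0]],
  [[0,0,0.29],[0,0,0]],
])

```text
clock: 14.6
position: [479.4, -311.8, 213.8]
ee_rot: [-0.651, 0.759, 0.001, -0.0]
contact_force: [-0.8, -0.6, -0.0]
gripper_width: 0.0
grasp_force: 0.0
```

Emit:
arm_command([
  [[-0.05,0,0],[0,0,0]],
  [[-0.1,0.003,0],[0,0,0]],
  [[-0.14,0.008,0],[0,0,0]],
  [[-0.18,0.01,0],[0,0,0]],
  [[-0.22,0.012,0],[0,0,0]],
])

```text
clock: 15.1
position: [486.0, -257.3, 217.9]
ee_rot: [-0.651, 0.759, -0.003, 0.002]
contact_force: [-1.0, -2.5, 1.5]
gripper_width: -0.2
grasp_force: 1.4
```

```bash
python3 l.py "[(-9,-108,217)]"
```

```text
clk 15.1 pos [ 486.  -257.3  217.9] z [ 0.006 -0.002 -1.   ] j [-0.19  0.26 -0.2   0.   -1.1   0.04] F [-1.  -2.5  1.5] w -0.2 gf 1.4
stand 7.881216075030341 -108.59762124332012
[-0.068, -0.002, 0.004] [-0.002, -0.0, 0.0] -> [ 489. -241.  217.]
```

Contact is about 2.5 N, so the lever is moving. I'll continue slowly to the slack stop.

Emit:
arm_command([
  [[-0.02,0,0],[0,0,0]],
  [[-0.035,0,0],[0,0,0]],
  [[-0.048,0,0],[0,0,0]],
  [[-0.058,0,0],[0,0,0]],
  [[-0.066,0,0],[0,0,0]],
])

```text
clock: 15.6
position: [488.5, -241.8, 216.6]
ee_rot: [-0.651, 0.759, -0.002, 0.001]
contact_force: [1.9, -5.9, 0.3]
gripper_width: -0.2
grasp_force: 2.9
```

```bash
python3 l.py "[(-9,-108,217)]"
```

```text
clk 15.6 pos [ 488.5 -241.8  216.6] z [ 0.005 -0.001 -1.   ] j [-0.16  0.26 -0.22  0.   -1.09  0.01] F [ 1.9 -5.9  0.3] w -0.2 gf 2.9
stand -7.8310596006552835 -108.49067885231554
[-0.005, -0.002, -0.002] [-0.002, -0.0, -0.0] -> [ 489. -241.  217.]
```

Emit:
arm_command([
  [[-0.006,0,0],[0,0,0]],
  [[-0.012,0,0],[0,0,0]],
  [[-0.016,0,0],[0,0,0]],
])

```text
clock: 15.9
position: [488.7, -240.9, 216.8]
ee_rot: [-0.651, 0.759, -0.004, -0.001]
contact_force: [1.4, -18.1, -1.6]
gripper_width: 0.2
grasp_force: 8.7
```

```bash
python3 l.py "[(20,-108,217),(20,-108,340),(0,0,335)]"
```

```text
clk 15.9 pos [ 488.7 -240.9  216.8] z [ 0.004 -0.006 -1.   ] j [-0.16  0.26 -0.22  0.01 -1.09  0.  ] F [  1.4 -18.1  -1.6] w 0.2 gf 8.7
stand -8.732258055576615 -108.3539505546828
[0.115, -0.001, -0.0] [-0.002, -0.002, -0.0] -> [ 485. -269.  217.]
[0.0, 0.0, -0.492] [0.0, 0.0, 0.0] -> [ 485. -269.  340.]
[-0.08, -0.432, 0.02] [0.0, 0.0, 0.0] -> [ 594. -266.  335.]
```

It's at the slack stop (18 N at the expected place). I'll back off and go back over the knob.

Emit:
arm_command([
  [[0.06,0,0],[0,0,0]],
  [[0.1,0,-0.15],[0,0,0]],
  [[0.1,0,-0.33],[0,0,0]],
  [[0.1,-0.02,-0.47],[0,0,0]],
  [[0.06,-0.2,-0.49],[0,0,0]],
])

```text
clock: 16.4
position: [533.8, -261.2, 346.7]
ee_rot: [-0.65, 0.76, -0.005, 0.004]
contact_force: [0.9, -0.8, 1.8]
gripper_width: 0.3
grasp_force: 0.0
```

Emit:
arm_command([
  [[-0.01,-0.12,0],[0,0,0]],
  [[-0.015,-0.233,0],[0,0,0]],
  [[-0.015,-0.233,0],[0,0,0]],
  [[-0.015,-0.233,0],[0,0,0]],
])

```text
clock: 16.8
position: [592.9, -264.7, 337.4]
ee_rot: [-0.651, 0.759, 0.001, 0.0]
contact_force: [-0.8, -0.0, -0.1]
gripper_width: -0.2
grasp_force: 0.0
```

```bash
python3 l.py "[(0,0,316),(0,0,240)]"
```

```text
clk 16.8 pos [ 592.9 -264.7  337.4] z [-0.001  0.002 -1.   ] j [-0.17  0.38  0.27 -0.   -1.45  0.02] F [-0.8 -0.  -0.1] w -0.2 gf 0.0
stand -0.9928417091979247 -1.7875962245855284
[0.004, -0.007, 0.086] [0.0, 0.0, 0.0] -> [ 594. -266.  316.]
[0.0, 0.0, 0.304] [0.0, 0.0, 0.0] -> [ 594. -266.  240.]
```

Emit:
arm_command([
  [[0.004,-0.004,0.06],[0,0,0]],
  [[0.004,-0.004,0.09],[0,0,0]],
  [[0.004,-0.004,0.11],[0,0,0]],
  [[0.004,-0.004,0.13],[0,0,0]],
  [[0.004,-0.004,0.15],[0,0,0]],
])

```text
clock: 17.3
position: [593.7, -266.5, 302.5]
ee_rot: [-0.651, 0.759, -0.002, 0.001]
contact_force: [-1.1, 0.9, 2.3]
gripper_width: -0.1
grasp_force: 0.8
```

```bash
python3 l.py "[(0,0,235)]"
```

```text
clk 17.3 pos [ 593.7 -266.5  302.5] z [ 0.004 -0.001 -1.   ] j [-0.17  0.39  0.2   0.   -1.37  0.02] F [-1.1  0.9  2.3] w -0.1 gf 0.8
stand 0.5673629845506571 -0.6840501231822002
[-0.002, -0.002, 0.27] [-0.001, -0.0, 0.0] -> [ 594. -266.  235.]
```

Emit:
arm_command([
  [[0,0,0.05],[0,0,0]],
  [[0,0,0.11],[0,0,0]],
  [[0,0,0.17],[0,0,0]],
  [[0,0,0.22],[0,0,0]],
  [[0,0,0.25],[0,0,0]],
])

```text
clock: 17.8
position: [594.2, -266.5, 238.0]
ee_rot: [-0.651, 0.759, -0.001, 0.001]
contact_force: [-0.3, -0.7, 1.0]
gripper_width: 0.3
grasp_force: 0.8
```

Emit:
arm_command([
  [[0,0,0.008],[0,0,0]],
  [[0,0,0.016],[0,0,0]],
  [[0,0,0.024],[0,0,0]],
  [[0,0,0.032],[0,0,0]],
  [[0,0,0.04],[0,0,0]],
])

```text
clock: 18.3
position: [594.4, -266.3, 229.5]
ee_rot: [-0.651, 0.759, -0.001, 0.001]
contact_force: [-1.2, 1.6, 1.1]
gripper_width: -0.1
grasp_force: 0.6
```

```bash
python3 l.py "[(0,0,221)]"
```

```text
clk 18.3 pos [ 594.4 -266.3  229.5] z [ 0.003 -0.001 -1.   ] j [-0.17  0.43  0.07 -0.   -1.21  0.02] F [-1.2  1.6  1.1] w -0.1 gf 0.6
stand 0.3225108930454761 -0.09040882243969117
[-0.001, -0.0, 0.034] [-0.001, 0.0, 0.0] -> [ 594. -266.  221.]
```

Emit:
arm_command([
  [[0,0,0.004],[0,0,0]],
  [[0,0,0.008],[0,0,0]],
  [[0,0,0.012],[0,0,0]],
  [[0,0,0.016],[0,0,0]],
  [[0,0,0.02],[0,0,0]],
])

```text
clock: 18.8
position: [594.4, -266.4, 224.3]
ee_rot: [-0.651, 0.759, -0.001, 0.001]
contact_force: [-0.8, -0.1, 0.7]
gripper_width: 0.4
grasp_force: 0.6
```

Emit:
arm_command([
  [[0,0,0.004],[0,0,0]],
  [[0,0,0.008],[0,0,0]],
  [[0,0,0.012],[0,0,0]],
])

```text
clock: 19.1
position: [594.4, -266.4, 221.3]
ee_rot: [-0.651, 0.759, -0.001, 0.001]
contact_force: [-0.9, 0.8, 2.1]
gripper_width: 0.0
grasp_force: 0.6
```

Emit:
arm_command([
  [[0,0,0.003],[0,0,0]],
  [[0,0,0.006],[0,0,0]],
  [[0,0,0.006],[0,0,0]],
])

```text
clock: 19.4
position: [594.5, -266.4, 220.4]
ee_rot: [-0.651, 0.759, -0.002, 0.001]
contact_force: [-1.2, 2.2, 4.1]
gripper_width: 0.0
grasp_force: 1.8
```

Emit:
arm_command([
  [[0,0,0.003],[0,0,0]],
  [[0,0,0.006],[0,0,0]],
  [[0,0,0.006],[0,0,0]],
])

```text
clock: 19.7
position: [594.5, -266.5, 220.1]
ee_rot: [-0.651, 0.759, -0.002, 0.001]
contact_force: [-2.2, 2.0, 6.7]
gripper_width: 0.1
grasp_force: 3.8
```

Emit:
arm_command([
  [[0,0,0.004],[0,0,0]],
  [[0,0,0.008],[0,0,0]],
  [[0,0,0.008],[0,0,0]],
])

```text
clock: 20.0
position: [594.6, -266.5, 219.9]
ee_rot: [-0.652, 0.759, -0.003, 0.001]
contact_force: [-4.2, 5.1, 12.7]
gripper_width: 0.3
grasp_force: 6.3
```

```bash
python3 l.py "[(0,0,290),(-60,-100,290),(-60,-100,217)]"
```

```text
clk 20.0 pos [ 594.6 -266.5  219.9] z [ 0.006 -0.002 -1.   ] j [-0.17  0.43  0.06  0.   -1.19  0.02] F [-4.2  5.1 12.7] w 0.3 gf 6.3
stand 0.48244122588387095 0.16703324233288064
[-0.002, -0.001, -0.281] [-0.002, -0.0, 0.0] -> [ 594. -266.  290.]
[-0.24, 0.4, 0.0] [0.0, 0.0, 0.0] -> [ 505. -191.  290.]
[0.0, 0.0, 0.292] [0.0, 0.0, 0.0] -> [ 505. -191.  217.]
```

The tip rests on the cup floor: z stalls at about 220 while the force climbs, which matches the 8 mm floor. Next is the lever, from its -x side.

Emit:
arm_command([
  [[0,0,-0.05],[0,0,0]],
  [[0,0,-0.17],[0,0,-0.03]],
  [[0,0,-0.29],[0,0,-0.07]],
  [[-0.07,0.15,-0.29],[0,0,-0.11]],
  [[-0.14,0.32,-0.29],[0,0,-0.15]],
])

```text
clock: 20.5
position: [521.1, -219.6, 288.3]
ee_rot: [0.812, -0.584, 0.002, -0.001]
contact_force: [-0.7, 0.8, -0.9]
gripper_width: -0.2
grasp_force: 0.0
```

```bash
cat > m.py <<'E'
from h import *
st();p=arm.read_state()["position"];v=p-AN;print("stand",v@SX,v@SY)
Y=R.from_rotvec([0,0,np.radians(30)])*tilt(0);n=np.array([np.cos(np.pi/6),.5])
S=lambda q,z:AN*[1,1,0]+SX*q[0]+SY*q[1]+UP*z
def tcp(th,gap=0): f=th-.3;return np.array([90*np.sin(f),-22-90*np.cos(f)])-(17+gap)*n
L=[(S(tcp(0,14),290),Y),(S(tcp(0,14),217),Y)]+[(S(tcp(t),217),Y) for t in (0,.2,.4,.6,.8,1.,1.2,1.3)]
plan(*L)
E
python3 m.py
```

```text
clk 20.5 pos [ 521.1 -219.6  288.3] z [ 0.005 -0.001 -1.   ] j [-0.11  0.25 -0.05  0.   -1.27  0.43] F [-0.7  0.8 -0.9] w -0.2 gf 0.0
stand -34.72944536463422 -79.6274623871005
[-0.147, 0.122, -0.008] [-0.001, -0.001, -0.015] -> [ 481. -194.  290.]
[0.0, 0.0, 0.292] [0.0, 0.0, 0.0] -> [ 481. -194.  217.]
[0.056, 0.0, 0.0] [0.0, 0.0, 0.0] -> [ 486. -207.  217.]
[0.054, 0.048, 0.0] [0.0, 0.0, 0.0] -> [ 479. -224.  217.]
[0.062, 0.036, 0.0] [0.0, 0.0, 0.0] -> [ 477. -242.  217.]
[0.068, 0.023, 0.0] [0.0, 0.0, 0.0] -> [ 478. -260.  217.]
[0.071, 0.009, 0.0] [0.0, 0.0, 0.0] -> [ 482. -277.  217.]
[0.072, -0.005, 0.0] [0.0, 0.0, 0.0] -> [ 490. -294.  217.]
[0.069, -0.02, 0.0] [0.0, 0.0, 0.0] -> [ 501. -308.  217.]
[0.033, -0.015, 0.0] [0.0, 0.0, 0.0] -> [ 507. -314.  217.]
```

Emit:
arm_command([
  [[-0.147,0.122,-0.008],[0,0,-0.015]],
  [[-0.147,0.122,0.1],[0,0,-0.015]],
  [[-0.147,0.122,0.2],[0,0,-0.015]],
  [[-0.147,0.122,0.285],[0,0,-0.015]],
  [[-0.147,0.122,0.285],[0,0,-0.015]],
])

```text
clock: 21.0
position: [478.3, -193.9, 214.3]
ee_rot: [0.824, -0.567, -0.001, 0.0]
contact_force: [0.2, -0.1, -0.5]
gripper_width: -0.1
grasp_force: 0.0
```

```bash
sed -i 's/^L=.*/L=[(S(tcp(t),217),Y) for t in (0,.2,.4,.6,.8,1.,1.2,1.3)]/' m.py; python3 m.py|head -3
```

```text
clk 21.0 pos [ 478.3 -193.9  214.3] z [-0.003  0.001 -1.   ] j [-0.07  0.22 -0.28 -0.   -1.08  0.44] F [ 0.2 -0.1 -0.5] w -0.1 gf 0.0
stand -53.58099117506937 -125.77287395568405
[0.061, -0.008, -0.011] [0.001, 0.001, -0.002] -> [ 486. -207.  217.]
```

Emit:
arm_command([
  [[0.056,-0.003,-0.004],[0,0,0]],
  [[0.112,0.042,-0.004],[0,0,0]],
  [[0.174,0.078,-0.004],[0,0,0]],
  [[0.242,0.1,-0.004],[0,0,0]],
  [[0.29,0.108,-0.004],[0,0,0]],
])

```text
clock: 21.5
position: [479.4, -272.8, 218.6]
ee_rot: [0.823, -0.567, -0.0, -0.0]
contact_force: [-4.1, 2.8, -0.2]
gripper_width: 0.3
grasp_force: 1.9
```

Emit:
arm_command([
  [[0.04,0.002,0],[0,0,0]],
  [[0.08,0,0],[0,0,0]],
  [[0.115,-0.008,0],[0,0,0]],
  [[0.15,-0.018,0],[0,0,0]],
  [[0.17,-0.026,0],[0,0,0]],
])

```text
clock: 22.0
position: [499.7, -308.9, 218.1]
ee_rot: [0.824, -0.567, -0.002, 0.0]
contact_force: [-9.1, 5.7, 2.7]
gripper_width: 0.1
grasp_force: 4.6
```

```bash
python3 m.py|tail -3;python3 m.py|head -2
```

```text
[0.072, -0.005, 0.0] [0.0, 0.0, 0.0] -> [ 490. -294.  217.]
[0.069, -0.02, 0.0] [0.0, 0.0, 0.0] -> [ 501. -308.  217.]
[0.033, -0.015, 0.0] [0.0, 0.0, 0.0] -> [ 507. -314.  217.]
clk 22.0 pos [ 499.7 -308.9  218.1] z [-0.004  0.003 -1.   ] j [-0.28  0.33 -0.1  -0.   -1.14  0.64] F [-9.1  5.7  2.7] w 0.1 gf 4.6
stand 56.77765246011934 -87.1623331462162
```

Emit:
arm_command([
  [[0.012,-0.006,0],[0,0,0]],
  [[0.022,-0.012,0],[0,0,0]],
  [[0.03,-0.014,0],[0,0,0]],
  [[0.036,-0.014,0],[0,0,0]],
])

```text
clock: 22.4
position: [507.3, -314.5, 218.2]
ee_rot: [0.824, -0.567, -0.002, -0.001]
contact_force: [-7.1, 12.2, 2.6]
gripper_width: -0.1
grasp_force: 6.8
```

```bash
python3 m.py|head -2
```

```text
clk 22.4 pos [ 507.3 -314.5  218.2] z [-0.001  0.004 -1.   ] j [-0.29  0.35 -0.08 -0.   -1.14  0.65] F [-7.1 12.2  2.6] w -0.1 gf 6.8
stand 61.187916902896006 -78.77504864962823
```

Now at the expected stop position; I'll push a bit more to confirm.

Emit:
arm_command([
  [[0.008,0,0],[0,0,0]],
  [[0.016,0,0],[0,0,0]],
  [[0.016,0,0],[0,0,0]],
])

```text
clock: 22.7
position: [507.5, -315.1, 218.1]
ee_rot: [0.824, -0.567, -0.004, -0.002]
contact_force: [-8.4, 19.3, 7.2]
gripper_width: 0.2
grasp_force: 10.9
```

```bash
python3 m.py|head -2
```

```text
clk 22.7 pos [ 507.5 -315.1  218.1] z [-0.004  0.009 -1.   ] j [-0.29  0.35 -0.07 -0.01 -1.15  0.66] F [-8.4 19.3  7.2] w 0.2 gf 10.9
stand 61.712019248527774 -78.49093450468075
```

Emit:
arm_command([
  [[-0.06,0,0],[0,0,0]],
  [[-0.14,0.03,0],[0,0,0]],
  [[-0.16,0.03,-0.15],[0,0,0]],
  [[-0.16,0.03,-0.35],[0,0,0]],
  [[-0.3,0.1,-0.5],[0,0,0]],
])

```text
clock: 23.2
position: [465.4, -262.9, 343.8]
ee_rot: [0.824, -0.567, 0.006, -0.001]
contact_force: [0.6, 1.3, 0.0]
gripper_width: -0.3
grasp_force: 0.0
```

Emit:
arm_command([
  [[-0.2,0.1,0],[0,0,0]],
  [[-0.4,0.2,0],[0,0,0]],
  [[-0.5,0.2,0],[0,0,0]],
  [[-0.5,0.2,0],[0,0,0]],
])

```text
clock: 23.6
position: [369.7, -160.5, 342.6]
ee_rot: [0.825, -0.565, 0.005, -0.003]
contact_force: [-0.2, 0.0, 0.5]
gripper_width: -0.5
grasp_force: 0.0
```

Run:
```python
from h import *
st();c=[]
for n in ("wrist","top"):
    im,d=arm.get_image(n);P=cloud(n,d);v=P-AN*[1,1,0];Q=np.stack([v@SX,v@SY,P[...,2]],-1).reshape(-1,3);hsv=cv2.cvtColor(im,cv2.COLOR_BGR2HSV).reshape(-1,3).astype(int)
    m=((hsv[:,0]<8)|(hsv[:,0]>172))&(hsv[:,1]>130)&(Q[:,2]>200)&(Q[:,2]<260);print(n,"lever",m.sum(),np.median(Q[m],0) if m.any() else 0)
    m=(np.hypot(Q[:,0],Q[:,1])<9)&(Q[:,2]>195)&(Q[:,2]<330);print("knob top",m.sum(),np.median(Q[m],0))
    c.append(im if n=="wrist" else cv2.resize(im[140:270,130:390],(512,256)))
cv2.imwrite("pics/fin.png",np.vstack([cv2.resize(c[0],(400,300)),cv2.resize(c[1],(400,200))]))
```

```text
clk 23.6 pos [ 369.7 -160.5  342.6] z [ 0.012 -0.001 -1.   ] j [-0.   -0.08 -0.28  0.   -1.36  0.37] F [-0.2  0.   0.5] w -0.5 gf 0.0
wrist lever 0 0
knob top 11 [ -5.00611424  -7.0970801  202.72080818]
top lever 16 [ 72.34189172 -74.51376291 239.30864896]
knob top 20 [ -0.65281362  -2.63040621 221.51440139]
```

View pics/fin.png

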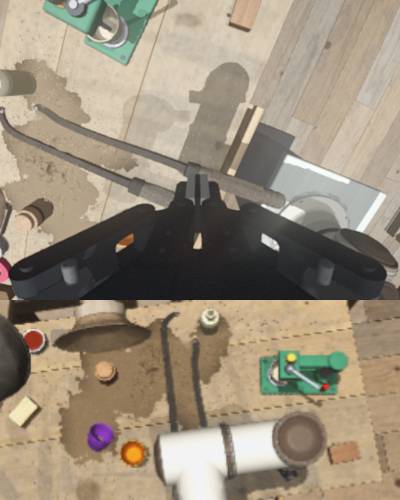

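The final view shows the cup on the anvil (about (108,30)), the knob lowered to z ≈ 221, the lever handle at its tight stop near (325,387), and the bystanders where they were.

```bash
python3 -c "
from bench import arm
print(arm.job_done())"
```

```text
the job is handed in; nothing more can be done
None
```

I've handed the job in: the cup stands upright on the anvil, centred to about 1 mm. The probe tip rests on its floor, which is about 8 mm thick, and the lever is at its tight stop. The catch was holding the probe, so I swung the lever to slack first, and the robot finished clear at 23.6 s of 72 s.

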